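# Open the bench scrap-chute hatch with its press bar

### The job

Open the scrap-chute hatch in the bench so that a workmate can sweep the offcuts in: push its bolt all the way back, then ease the padded long end of the red press bar all the way down onto its stop, so that the bar raises the heavy flap, and finish while still holding the bar down there. Raise the flap only with the bar, never with the hand itself; don't let the flap jump up or drop, don't lift the bar out of its brackets, and leave everything else on the bench where it is.

Things in the scene. Friction and masses are not known exactly. Their poses are not given: they have to be found in the camera images.
- hatch: steel scrap-chute hatch, screwed to the bench. Origin on the bench top below the press bar's pin; z up; +y runs level from the pin to the flap (its front edge 112 mm off, its hinge 362 mm); the bar's long end points to -y. The grey curb under the flap is 280 mm wide in x, 46 mm tall; a 100 mm wide, 4 mm thick plate lies under the bar; the pin's brackets reach 95 mm up and x = +-46 mm
- flap (a joint): angle (rad) of the heavy steel trapdoor, 260 x 250 x 8 mm, about 4.5 kg, on the curb. 0 = shut; grows as its front edge (nearest the bar) rises. Hinged at its back edge; falls shut by its own weight. A 70 mm wide tongue on its front edge lies over the roller at the bar's short end. About 0.24 when the bar is fully down on its stop
- flap_edge (a point): middle of the flap's front edge, on its top face (54.5 mm above the bench when shut)
- bolt (a joint): travel (m) of the barrel bolt locking the flap: 0 = thrown (its 12 mm rod lies 24 mm over the flap's top and holds it down), 0.036 = fully back, clear of the flap. Slides in the hatch's -y direction, away from the flap, against about 2.5 N of friction; stays where it is left. Starts within 6 mm of 0
- bolt_knob (a point): top centre of the bolt's upright black knob, 16 to 20 mm thick, which can be pushed anywhere from 75 mm above the bench up to its top at 114 mm. Thrown, it stands at x = +85, y = +88 mm in the hatch's frame. The steel straps that guide the rod, on both sides of the knob, reach 73 mm above the bench
- bar_pin (a point): centre of the cross pin on which the red press bar rocks, 82 mm above the bench. The pin only rests in open-topped brackets: the bar (32 mm wide, 12 mm thick, 0.55 kg) is loose and could be lifted out. It is 100 mm from the pin to the roller under the flap's tongue (short end) and 265 mm to the pad point (long end)
- pad (a point): middle of the top of the rubber pad (50 mm wide, 64 mm long) at the bar's long end, 12 mm above the line of the bar through the pin. At rest the bar slopes up to it at 26 degrees, the point 210 mm above the bench; down on its stop the bar slopes down about 12 degrees, the point 39 mm up and 29 mm further out. Takes 6 to 13 N to press; let go, it rises and the flap falls shut
- jar: screw jar, clear glass with a steel lid, 66 mm across, 75 mm tall; origin at the centre of its underside. Not part of the job.
- offcut: pine offcut 110 x 45 x 32 mm; origin at the centre of its underside. Not part of the job.
- tape_roll: roll of blue tape lying flat, 100 mm across, 25 mm tall; origin at the centre of its underside. Not part of the job.
- hammer: hammer lying down, 260 mm long, 26 mm tall; origin half-way along it, its x axis runs from the wooden handle's end to the head. Not part of the job.
- mug: blue mug 80 mm across, 92 mm tall; origin at the centre of its underside. Not part of the job.
- tape_measure: grey tape measure 72 x 35 x 66 mm, standing; origin at the centre of its underside. Not part of the job.

How it is judged:
On the way, in this order (a step that is already met when the one before it is completed fails the run):
1. the bolt is pushed back, clear of the flap (value of joint bolt above 0.028 m), for 0.2 s.
2. the press bar has raised the flap (value of joint flap above 0.19 rad and contact force between bar and flap above 2 N), for 0.3 s.
At the end, for the whole second after the job is handed in: The robot still presses the bar (more than 1.5 N) and the bar carries the flap (more than 2 N) open at 0.19 rad or more (about 0.24 is fully down), with nothing of the robot touching the flap; the bolt is at least 28 of its 36 mm back (all of step 2 and value of joint bolt above 0.028 m and contact force between any of the fingers, the arm and bar above 1.5 N and contact force between the arm and flap below 1 N); the arm keeps its last pose, push and grip.
It fails at once if the flap is thrown up or allowed to drop (faster than 1 rad/s) (velocity of joint flap above 1 rad/s or velocity of joint flap below -1 rad/s).
It fails at once if the robot pushes or lifts the flap itself (contact force between any of the arm, the fingers and flap above 3 N).
It fails at once if the bar is lifted out of its brackets (its pin moves more than 12 mm) (distance of bar_pin from where it was at the start of the episode above 0.012 m).
It fails at once if something else on the bench is moved more than 30 mm (distance of any of jar, offcut, tape_roll, hammer, mug, tape_measure from where it was at the start of the episode above 0.03 m).
It also fails if it takes over 46 s, if anything falls off the work surface, if the arm or the gripper's body presses on something with over 40 N, if the wrist force passes 120 N, or if a joint passes its speed limit or range.

### The arm

A 7-joint arm with a two-finger parallel gripper is mounted at the origin on the work surface. World frame = base frame: x ahead of the robot, y to its left, z up, the work surface at z = 0. Lengths are in m, angles in rad, forces in N, time in s.
With the tool pointing down it reaches from about 0.425 to 0.925 m from the base axis. Payload 6.8 kg.
Tool frame: the origin (TCP) lies at the centre of the arm's flange, where the gripper is bolted on; the fingertips stand 173 mm ahead of it and the grasp point (between the pads) lies 155 mm ahead of it; z points along the fingers, y is the direction in which the jaws open and shut (so a half turn about z gives the same grasp; the last joint's range is limited). The gripper opens to 85 mm and grips with 20 to 120 N. Pads are 22 mm wide; open, the fingers measure 114 mm over their backs; the gripper's body (76 mm by 85 mm) begins 54 mm behind the grasp point. The pads swing forward as they close: fully open they stand 13 mm farther back than shut.
Start: joints at [-1.289, 0.477, 0.022, 1.555, -0.011, 1.109, -0.083], TCP at [0.257, 0.624, 0.405] pointing down, gripper open.
Joint ranges: [-2.96, 2.96], [-0.34, 2.1], [-1.41, 1.46], [0.24, 2.44], [-1.37, 4.51], [0.17, 1.92], [-2.96, 2.96]. Speed limits (rad/s): [2.39, 2.39, 3.14, 3.14, 3.14, 3.14, 3.14].

### API

Orientations are given as a rotation vector (axis times angle).
In Python, from bench import readout, grab_frame, camera_model, r gives the robot as it stands.
- The arm moves only by the tool apply_moves, never from a script. Its argument "deltas" is a list of rows, each an object with "xyz": the shift along the world's x, y, z in m, a list of three; "turn": the turn about the world's z in rad. In form: [{"xyz": [dx, dy, dz], "turn": turn}, ...]. A call has 1 to 12 rows; each row shifts and turns the commanded pose from where the row before left it; what a row does not reach is not made up. A row lasts 1/12 s, in which the tool goes at most 41.7 mm and 7.16 degrees, less where a joint would pass 70% of its speed; a pose out of reach is approached as far as the arm can. A call with a gripper value outside its range is refused whole. "claw" is the gripper's target within -1 to 1 (shut at 1, half-way at 0, fully open at -1), set as the call begins (left out, the last holds). The fingers move at their own pace and stop on an object; "squeeze" is the grip in N (left out, the last holds). Time passes only in rows, so rows that do not move let the fingers close. It gives the time, the measured TCP pose, the force and the opening at its end, in the units of the state.
- readout.get_obs(): the state, without advancing time (a new reading comes with each control period).
- grab_frame(name): name is "side" or "top"; returns the picture (384x512x3 uint8, red, green, blue); there is no depth.
- camera_model(name): a dict with "intrinsics" (3x3 intrinsics, pixels), "k1" (the pictures are not rectified: a ray, as slopes to the right and down, at radius r is drawn at 1 + k1 r^2 times it, then the intrinsics apply), "R" (3x3) and "t" (3): a world point X has camera coordinates R X + t. Camera axes: x right, y down, z forward; pixel columns grow to the right and rows downward; lengths in m; the calibration is good to about 2 mm. A picture is of the moment at which its call begins. camera_model takes no time and is no camera call.
- r.hand_in(): hands the job in, once; it reports no verdict.
The state is a dict: "clock": time; "joints": joint angles; "qvel": joint speeds; "tau": joint torques, N m; "tcp_pos": TCP position; "orientation": TCP orientation; "contact_force": force on the tool from outside, world axes, zero at the start; "moment": the same for the moment, N m; "grip_width": finger opening in m.
Only numpy, scipy, OpenCV 4.12 (cv2) and the standard library are available. Lean on these libraries where they do the work, as an engineer would, in place of code of your own. Each camera call takes 0.05 s, during which the arm holds its last target.

## Working session

There is one attempt and no reset: what is moved stays moved. The work goes in short steps, Python scripts to look and compute and a tool call to move; the robot and the scene stay as the last step left them, time stands still between calls to the robot, and variables do not carry over. Pictures are saved under pics/ and viewed, and the job is handed in when it is done.

Besides the shell and the picture viewer there is one more tool, called after "Emit:" as name(argument=value, ...) on one line, values as JSON. apply_moves: Moves the arm, as the interface text tells. Its arguments: {"type":"object","properties":{"deltas":{"type":"array"},"claw":{"type":"number"},"squeeze":{"type":"number"}},"required":["deltas"]}

```bash
ls; mkdir -p pics
python3 - <<'E'
from bench import readout, grab_frame, camera_model, r
import cv2
o=readout.get_obs(); print(o)
for n in ["side","top"]:
    f=grab_frame(n); cv2.imwrite(f"pics/{n}0.png",f[:,:,::-1]); m=camera_model(n); print(n,m)
E
```

```text
pics
{'clock': 0.0, 'joints': array([-1.28908767,  0.47782094,  0.02234263,  1.55646215, -0.0114768 ,
        1.10928209, -0.08312256]), 'qvel': array([-0.00166555,  0.001388  , -0.00037043, -0.0006781 ,  0.00061242,
       -0.00013681, -0.00123154]), 'tau': array([-1.27893032e-03, -5.96455586e+01,  1.60751291e+00, -2.81197983e+01,
        1.23906977e-02,  9.46240383e-03,  1.61713587e-05]), 'tcp_pos': array([0.25639963, 0.62411005, 0.40370699]), 'orientation': array([-6.08391548e-01, -3.08191600e+00,  2.87987177e-03]), 'contact_force': array([ 0.16169119, -0.58769047,  0.45680593]), 'moment': array([0.01724642, 0.01863845, 0.01646259]), 'grip_width': 0.08507072745022344}
side {'intrinsics': array([[456.33025677,   0.        , 257.90523497],
       [  0.        , 456.33025677, 196.73000844],
       [  0.        ,   0.        ,   1.        ]]), 'k1': 0.06332962546257397, 'R': array([[ 7.78645636e-01, -6.27463857e-01,  2.86256446e-04],
       [-4.09339861e-01, -5.08312280e-01, -7.57667146e-01],
       [ 4.75554257e-01,  5.89837040e-01, -6.52641107e-01]]), 't': array([-0.44434074,  0.34067728,  1.51022482])}
top {'intrinsics': array([[399.64562589,   0.        , 253.80776668],
       [  0.        , 399.64562589, 195.014066  ],
       [  0.        ,   0.        ,   1.        ]]), 'k1': -0.02437020116556638, 'R': array([[-0.03906398, -0.99922632, -0.00455774],
       [-0.97648263,  0.03914188, -0.2120132 ],
       [ 0.21202756, -0.00383152, -0.97725617]]), 't': array([-0.00142351,  0.62244958,  1.18784785])}
```

View pics/side0.png

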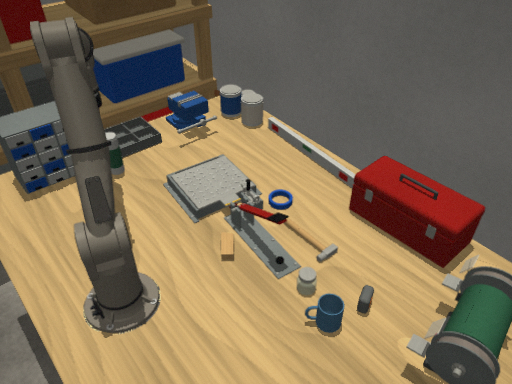

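View pics/top0.png

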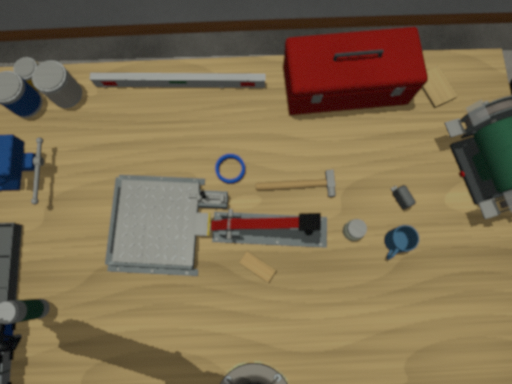

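Run:
```python
import cv2
a=cv2.imread('pics/side0.png')[145:285,155:320]; cv2.imwrite('pics/side0c.png',cv2.resize(a,None,fx=4.8,fy=4.2,interpolation=cv2.INTER_CUBIC)[:600,:800])
a=cv2.imread('pics/top0.png')[165:285,100:340]; cv2.imwrite('pics/top0c.png',cv2.resize(a,None,fx=3.3333,fy=3.3333,interpolation=cv2.INTER_CUBIC))
a=cv2.imread('pics/top0.png')[170:260,190:340]; cv2.imwrite('pics/top0d.png',cv2.resize(a,None,fx=5,fy=5,interpolation=cv2.INTER_CUBIC))
```

```text
(no output)
```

View pics/side0c.png

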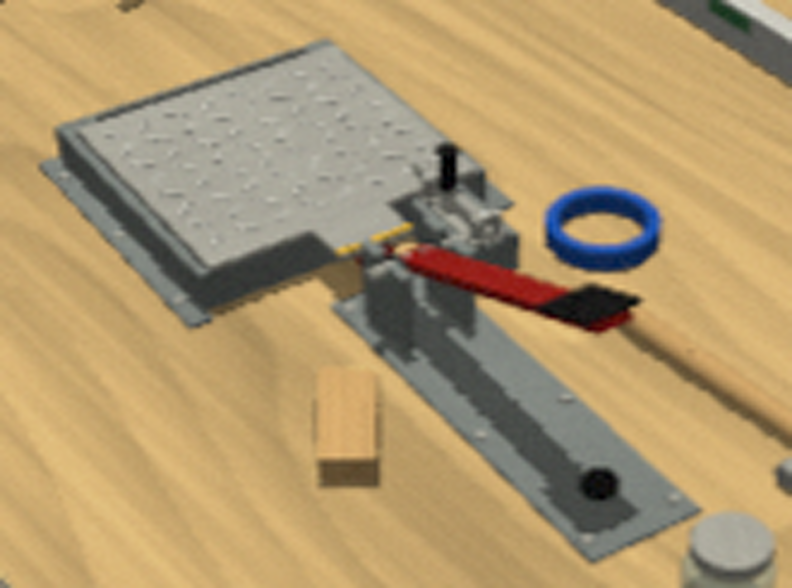

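View pics/top0c.png

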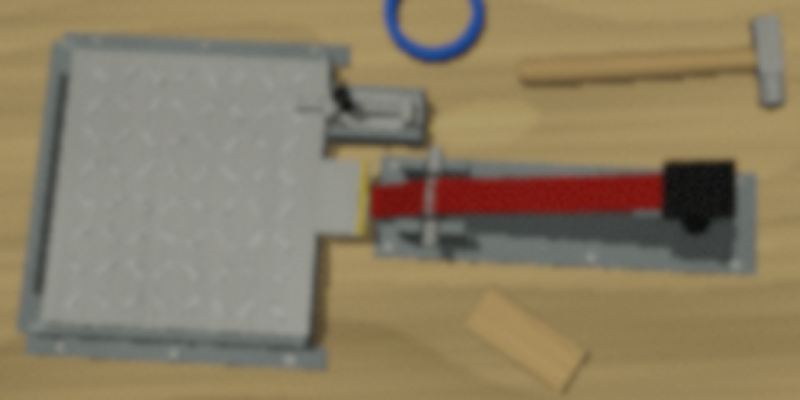

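View pics/top0d.png

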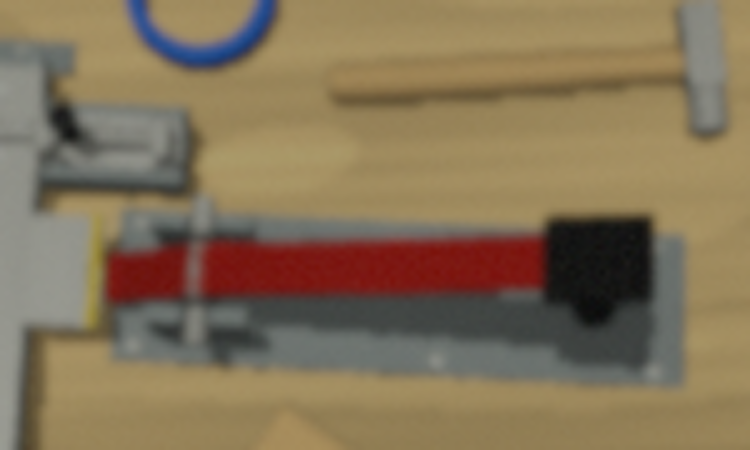

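```bash
cat > h.py <<'E'
import numpy as np, cv2
from bench import readout, grab_frame, camera_model, r
CM={n:camera_model(n) for n in("side","top")}
def proj(n,X):
    m=CM[n]; c=m["R"]@np.asarray(X)+m["t"]; s=c[:2]/c[2]; s=s*(1+m["k1"]*(s@s)); K=m["intrinsics"]
    return np.array([K[0,0]*s[0]+K[0,2],K[1,1]*s[1]+K[1,2]])
def ray(n,uv):
    m=CM[n];K=m["intrinsics"]; p=(np.array(uv)-K[:2,2])/K[0,0]; s=p.copy()
    for _ in range(20): s=p/(1+m["k1"]*(s@s))
    d=m["R"].T@np.array([s[0],s[1],1]); return -m["R"].T@m["t"],d
def onz(n,uv,z):
    c,d=ray(n,uv); return c+d*(z-c[2])/d[2]
def tri(a,b):
    (c1,d1),(c2,d2)=ray("side",a),ray("top",b)
    s=np.linalg.lstsq(np.c_[d1,-d2],c2-c1,rcond=None)[0]
    p,q=c1+s[0]*d1,c2+s[1]*d2; return (p+q)/2,np.linalg.norm(p-q)
def H(p,X):
    c,s=np.cos(p[2]),np.sin(p[2]); return np.array([p[0]+c*X[0]-s*X[1],p[1]+s*X[0]+c*X[1],X[2]])
E
python3 - <<'E'
from h import *
from scipy.optimize import least_squares
a=np.radians(26); py=-(265*np.cos(a)-0)/1000
# pad y: bar slope, 12 above line -> shift
pady=-(0.265*np.cos(a)); 
padz=.210
print(tri((279.4,216.4),(309.6,221.6)), tri((248.3,180.7),(202.4,193)))
obs=[("top",(229.9,224.0),(0,0,.088),"pin"),("top",(309.6,221.6),(0,pady,.210),"pad"),("side",(279.4,216.4),(0,pady,.210),"padS"),
("top",(199,181.5),(.13,.112,.0545),"fc+"),("top",(192.4,268.5),(-.13,.112,.0545),"fc-"),
("side",(248.3,180.7),(.085,.088,.114),"knS"),("top",(202.4,193),(.085,.088,.114),"knT"),
("side",(197.9,209.0),(-.13,.112,.0545),"fcS")]
f=lambda p:np.concatenate([proj(n,H(p,X))-uv for n,uv,X,_ in obs])
s=least_squares(f,[.42,.08,0],loss="soft_l1"); print(s.x)
for o,e in zip(obs,f(s.x).reshape(-1,2)): print(o[3],e.round(1))
E
```

```text
(array([ 0.51447145, -0.17782148,  0.20363832]), np.float64(0.007289316697797489)) (array([0.62569085, 0.12977129, 0.10852021]), np.float64(0.0007663528294490538))
[ 0.5307566   0.04915247 -0.08623742]
pin [ 0.3 -0.2]
pad [ 4.8 -0.1]
padS [0.1 1.1]
fc+ [-0.7  1.8]
fc- [-0.5 -2.8]
knS [-0.6 -0.8]
knT [-0.1  0.4]
fcS [ 0.1 -1. ]
```

Run:
```python
from h import *
from scipy.optimize import least_squares
obs=[("top",(229.9,224.0),(0,0,.088),"pin"),("top",(309.6,221.6),(0,-.233,.210),"pad"),("side",(279.4,216.4),(0,-.233,.210),"padS"),
("top",(199,181.5),(.13,.112,.0545),"fc+"),("top",(192.4,268.5),(-.13,.112,.0545),"fc-"),
("side",(197.9,209.0),(-.13,.112,.0545),"fcS")]
f=lambda p:np.concatenate([proj(n,H(p,X))-uv for n,uv,X,_ in obs])
s=least_squares(f,[.42,.08,0],loss="soft_l1"); p=s.x;print(p)
for o,e in zip(obs,f(s.x).reshape(-1,2)): print(o[3],e.round(1))
k=tri((248.3,180.7),(202.4,193))[0]
c,sn=np.cos(p[2]),np.sin(p[2]); d=k[:2]-p[:2]; print("knob hatch",c*d[0]+sn*d[1],-sn*d[0]+c*d[1],k)
a=cv2.imread('pics/side0.png');b=cv2.imread('pics/top0.png')
out=[]
for n,im in(("side",a),("top",b)):
    S=5 if n=="top" else 4.5
    x0,y0=(190,170) if n=="top" else (155,150)
    w,h=(150,90) if n=="top" else (165,130)
    g=cv2.resize(im[y0:y0+h,x0:x0+w],None,fx=S,fy=S,interpolation=cv2.INTER_CUBIC)
    def pt(X): 
        u=proj(n,H(p,X)); return tuple(int(v) for v in ((u[0]-x0+.5)*S,(u[1]-y0+.5)*S))
    def line(*P):
        for q,w_ in zip(P,P[1:]): cv2.line(g,pt(q),pt(w_),(0,255,0),1)
    line((.13,.112,.0545),(-.13,.112,.0545),(-.13,.362,.0545),(.13,.362,.0545),(.13,.112,.0545))
    line((0,0,.082),(0,-.233,.21)); line((.046,0,.082),(-.046,0,.082)); line((.085,.088,.073),(.085,.088,.114))
    line((.05,-.28,.004),(.05,.1,.004)); line((-.05,-.28,.004),(-.05,.1,.004))
    a1,a2=np.radians(26),0
    ps=[(x,-.233+t*np.cos(a1)*-1,.21+t*np.sin(a1)) for x,t in((.025,.032),(-.025,.032),(-.025,-.032),(.025,-.032),(.025,.032))]
    line(*ps); cv2.imwrite(f'pics/{n}_ov.png',g)
```

```text
[ 0.52982308  0.04901144 -0.07953151]
pin [0.4 0.1]
pad [ 3.  -0.4]
padS [-0.7  0.1]
fc+ [-0.9  2.3]
fc- [-0.2 -2.2]
fcS [-0.1 -0.7]
knob hatch 0.08914855524972337 0.0881210357394028 [0.62569085 0.12977129 0.10852021]
```

View pics/side_ov.png

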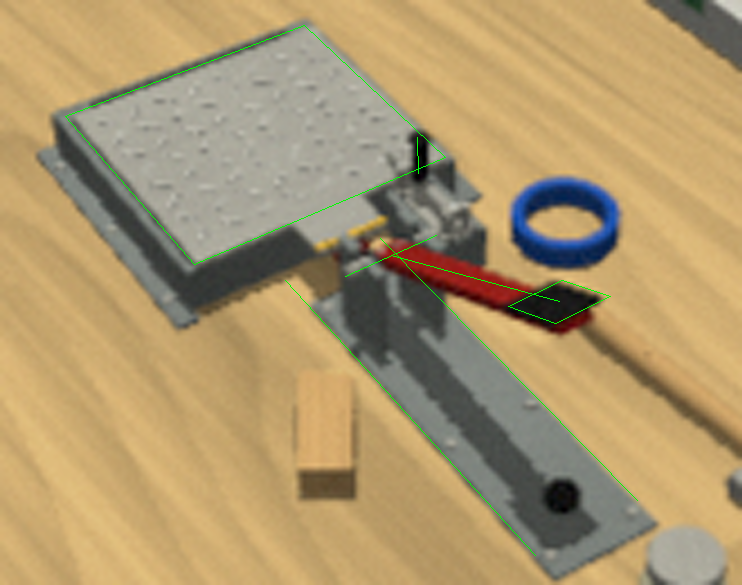

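View pics/top_ov.png

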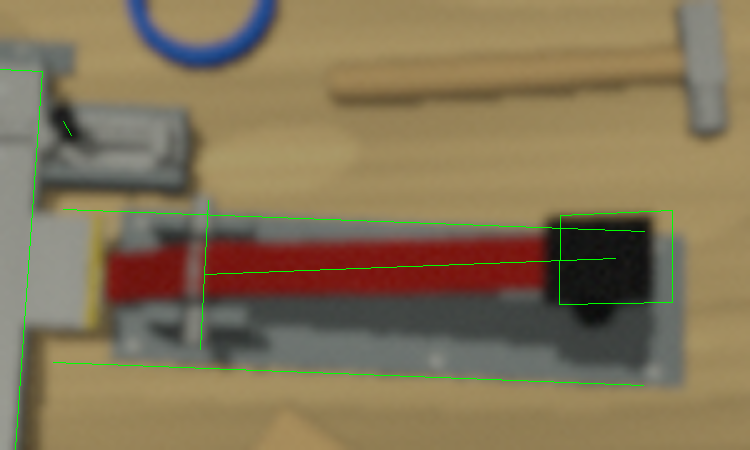

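Emit:
apply_moves(deltas=[{"xyz":[0.028,-0.033,0],"turn":0.026},{"xyz":[0.028,-0.033,0],"turn":0.026},{"xyz":[0.028,-0.033,0],"turn":0.026},{"xyz":[0.028,-0.033,0],"turn":0.026},{"xyz":[0.028,-0.033,0],"turn":0.026},{"xyz":[0.028,-0.033,0],"turn":0.026},{"xyz":[0.028,-0.033,0],"turn":0.026},{"xyz":[0.028,-0.033,0],"turn":0.026},{"xyz":[0.028,-0.033,0],"turn":0.026},{"xyz":[0.028,-0.033,0],"turn":0.026},{"xyz":[0.028,-0.033,0],"turn":0.026},{"xyz":[0.02,-0.02,0],"turn":0.024}], claw=1, squeeze=30)

```text
clock: 1.1
tcp_pos: [0.5752, 0.2502, 0.4045]
orientation: [0.13, 3.138, -0.003]
contact_force: [0.3, -1.1, 0.7]
grip_width: 0.0001
```

Emit:
apply_moves(deltas=[{"xyz":[0.02,-0.025,0],"turn":0},{"xyz":[0.02,-0.025,0],"turn":0},{"xyz":[0.01,-0.015,-0.02],"turn":0},{"xyz":[0,0,-0.03],"turn":0},{"xyz":[0,0,-0.03],"turn":0},{"xyz":[0,0,-0.025],"turn":0},{"xyz":[0,0,0],"turn":0},{"xyz":[0,0,0],"turn":0}])

```text
clock: 1.77
tcp_pos: [0.6225, 0.1898, 0.2985]
orientation: [-0.125, -3.136, 0.002]
contact_force: [-0.8, -0.8, 0.6]
grip_width: -0.0002
```

Run:
```python
from h import *
o=readout.get_obs(); print(o['tcp_pos'],o['contact_force'])
ims=[]
for n,(x0,y0,w,h) in(("side",(190,120,110,120)),("top",(140,150,110,120))):
    f=grab_frame(n)[:,:,::-1]; ims.append(cv2.resize(f[y0:y0+h,x0:x0+w],None,fx=3.6,fy=3.6,interpolation=cv2.INTER_CUBIC))
cv2.imwrite('pics/b1.png',np.hstack(ims))
```

```text
[0.62250654 0.18980589 0.29845591] [-0.76179451 -0.82192825  0.55673441]
```

View pics/b1.png

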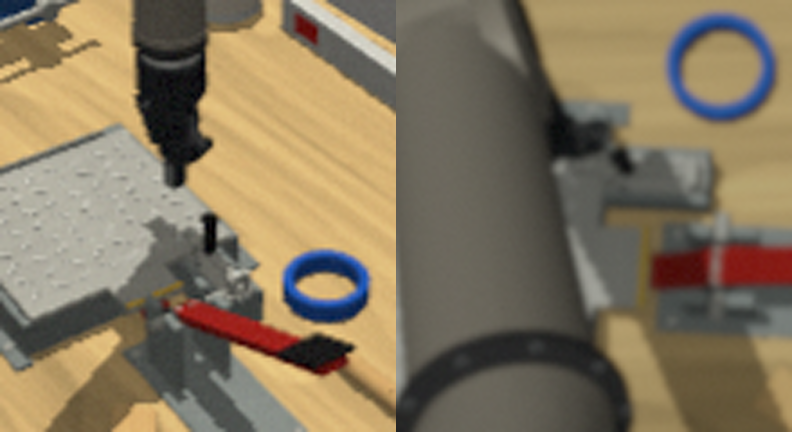

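Emit:
apply_moves(deltas=[{"xyz":[0.005,0,-0.015],"turn":0},{"xyz":[0,0,-0.015],"turn":0},{"xyz":[0,0,-0.003],"turn":0},{"xyz":[0,0,0],"turn":0},{"xyz":[0,0,0],"turn":0}])

```text
clock: 2.28
tcp_pos: [0.6284, 0.19, 0.2674]
orientation: [0.125, 3.138, 0.001]
contact_force: [-0.3, 1.1, 0.7]
grip_width: -0.0
```

Run:
```python
from h import *
o=readout.get_obs(); print(o['tcp_pos'],o['contact_force'])
print(proj("side",(.6225,.19,.1255)),proj("side",(.6225,.19,.1125)))
ims=[]
for n,(x0,y0,w,h) in(("side",(190,120,110,120)),("top",(140,150,110,120))):
    f=grab_frame(n)[:,:,::-1]; ims.append(cv2.resize(f[y0:y0+h,x0:x0+w],None,fx=3.6,fy=3.6,interpolation=cv2.INTER_CUBIC))
cv2.imwrite('pics/b2.png',np.hstack(ims))
```

```text
[0.62837746 0.19000838 0.26743742] [-0.2707579   1.12687876  0.74168027]
[238.31391058 170.43044188] [238.40386541 172.98941321]
```

View pics/b2.png

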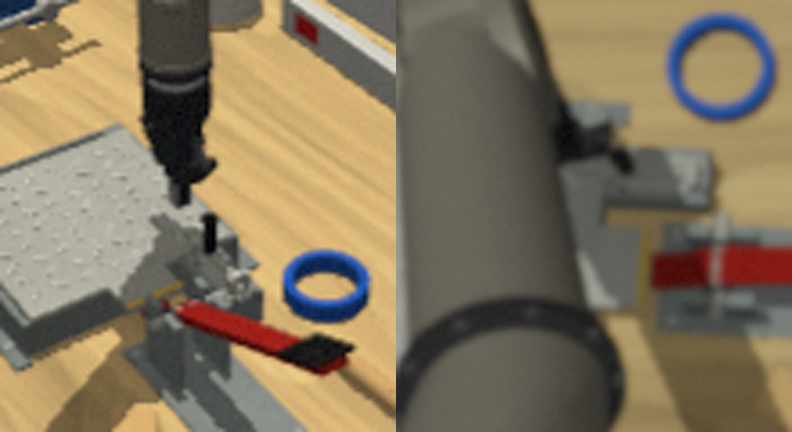

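Emit:
apply_moves(deltas=[{"xyz":[-0.0008,-0.01,-0.002],"turn":0},{"xyz":[-0.0008,-0.01,0],"turn":0},{"xyz":[-0.0005,-0.006,0],"turn":0},{"xyz":[-0.0004,-0.005,0],"turn":0},{"xyz":[-0.0004,-0.005,0],"turn":0},{"xyz":[-0.0004,-0.005,0],"turn":0},{"xyz":[-0.0004,-0.005,0],"turn":0},{"xyz":[-0.0004,-0.005,0],"turn":0},{"xyz":[-0.0004,-0.005,0],"turn":0},{"xyz":[-0.0004,-0.005,0],"turn":0},{"xyz":[0,0,0],"turn":0}])

```text
clock: 3.3
tcp_pos: [0.6231, 0.1275, 0.2648]
orientation: [-0.127, -3.139, 0.001]
contact_force: [-0.4, 1.3, 1.4]
grip_width: 0.0001
```

Run:
```python
from h import *
o=readout.get_obs(); print(o['tcp_pos'],o['contact_force'])
ims=[]
for n,(x0,y0,w,h) in(("side",(190,120,110,120)),("top",(140,150,110,120))):
    f=grab_frame(n)[:,:,::-1]; ims.append(cv2.resize(f[y0:y0+h,x0:x0+w],None,fx=3.6,fy=3.6,interpolation=cv2.INTER_CUBIC))
cv2.imwrite('pics/b3.png',np.hstack(ims))
```

```text
[0.62307743 0.12750032 0.26479902] [-0.38396274  1.32667646  1.44303805]
```

View pics/b3.png

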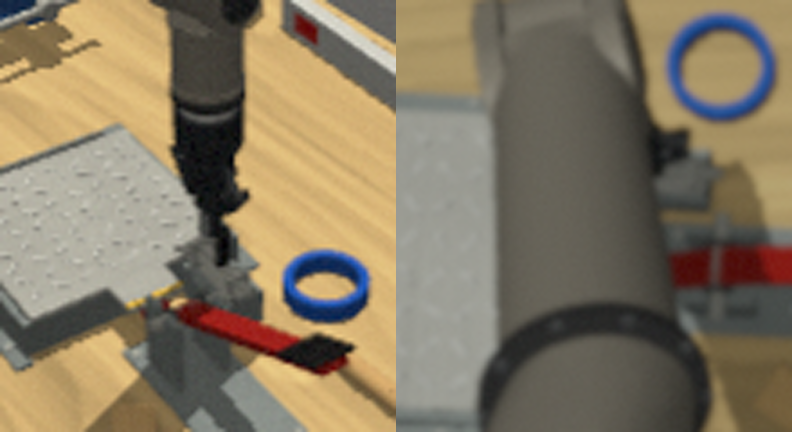

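Emit:
apply_moves(deltas=[{"xyz":[-0.0004,-0.004,0],"turn":0},{"xyz":[-0.0004,-0.004,0],"turn":0},{"xyz":[-0.0003,-0.003,0],"turn":0},{"xyz":[0,0,0],"turn":0},{"xyz":[0,0,0],"turn":0}])

```text
clock: 3.82
tcp_pos: [0.622, 0.1177, 0.2646]
orientation: [-0.126, -3.139, 0.0]
contact_force: [0.2, 1.8, -0.5]
grip_width: -0.0
```

Emit:
apply_moves(deltas=[{"xyz":[-0.0003,-0.003,0],"turn":0},{"xyz":[-0.0003,-0.003,0],"turn":0},{"xyz":[0,0,0],"turn":0}])

```text
clock: 4.07
tcp_pos: [0.6215, 0.116, 0.2648]
orientation: [0.12, 3.138, 0.009]
contact_force: [2.0, 10.6, -4.1]
grip_width: -0.0
```

Emit:
apply_moves(deltas=[{"xyz":[-0.0003,-0.003,0],"turn":0},{"xyz":[0,0,0],"turn":0},{"xyz":[0,0,0],"turn":0}])

```text
clock: 4.32
tcp_pos: [0.6213, 0.1153, 0.2649]
orientation: [0.116, 3.137, 0.013]
contact_force: [3.9, 16.2, -5.1]
grip_width: -0.0002
```

Emit:
apply_moves(deltas=[{"xyz":[-0.0003,-0.003,0],"turn":0},{"xyz":[0,0,0],"turn":0},{"xyz":[0,0,0],"turn":0}])

```text
clock: 4.57
tcp_pos: [0.6211, 0.1145, 0.265]
orientation: [0.113, 3.136, 0.017]
contact_force: [3.5, 22.2, -6.7]
grip_width: 0.0
```

Emit:
apply_moves(deltas=[{"xyz":[0.001,0.015,0],"turn":0},{"xyz":[0.001,0.015,0],"turn":0},{"xyz":[0,0.01,0.01],"turn":0},{"xyz":[0,0,0.03],"turn":0},{"xyz":[0,0,0.035],"turn":0},{"xyz":[0,0,0.035],"turn":0},{"xyz":[0,0,0.035],"turn":0},{"xyz":[0,0,0.03],"turn":0},{"xyz":[0,0,0],"turn":0},{"xyz":[0,0,0],"turn":0}])

```text
clock: 5.4
tcp_pos: [0.6232, 0.1452, 0.4428]
orientation: [0.127, 3.134, 0.001]
contact_force: [-0.1, 0.3, -0.1]
grip_width: 0.0001
```

Run:
```python
from h import *
o=readout.get_obs(); print(o['tcp_pos'],o['contact_force'])
ims=[]
for n,(x0,y0,w,h) in(("side",(200,150,110,120)),("top",(210,150,110,120))):
    f=grab_frame(n)[:,:,::-1]; ims.append(cv2.resize(f[y0:y0+h,x0:x0+w],None,fx=3.6,fy=3.6,interpolation=cv2.INTER_CUBIC))
cv2.imwrite('pics/b4.png',np.hstack(ims))
```

```text
[0.62320418 0.14520735 0.44279381] [-0.05447627  0.28501659 -0.06267054]
```

View pics/b4.png

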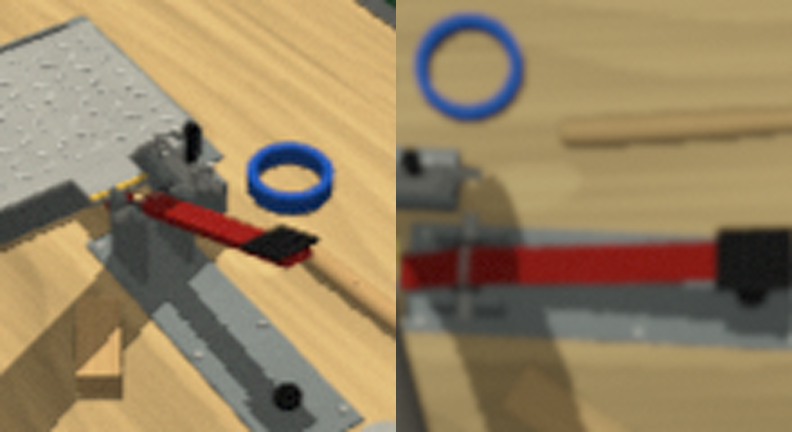

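Run:
```python
from h import *
print(onz("side",(253.3,184.7),.114)-onz("side",(248.3,180.7),.114))
```

```text
[-0.00013713 -0.0319861   0.        ]
```

Emit:
apply_moves(deltas=[{"xyz":[-0.012,-0.032,0],"turn":0},{"xyz":[-0.012,-0.032,0],"turn":0},{"xyz":[-0.012,-0.032,0],"turn":0},{"xyz":[-0.012,-0.032,0],"turn":0},{"xyz":[-0.012,-0.032,0],"turn":0},{"xyz":[-0.012,-0.032,0],"turn":0},{"xyz":[-0.012,-0.032,0],"turn":0},{"xyz":[-0.012,-0.032,0],"turn":0},{"xyz":[-0.012,-0.032,0],"turn":0},{"xyz":[-0.002,-0.034,0],"turn":0},{"xyz":[0,0,0],"turn":0},{"xyz":[0,0,0],"turn":0}])

```text
clock: 6.5
tcp_pos: [0.5117, -0.1783, 0.4384]
orientation: [-0.133, -3.136, 0.001]
contact_force: [-0.5, 0.9, 0.6]
grip_width: -0.0
```

Emit:
apply_moves(deltas=[{"xyz":[0.001,0,-0.015],"turn":0},{"xyz":[0,0,-0.012],"turn":0},{"xyz":[0,0,-0.008],"turn":0},{"xyz":[0,0,0],"turn":0},{"xyz":[0,0,0],"turn":0}])

```text
clock: 6.92
tcp_pos: [0.5139, -0.1752, 0.404]
orientation: [-0.123, -3.137, -0.001]
contact_force: [0.0, -0.2, 0.7]
grip_width: -0.0002
```

Run:
```python
from h import *
o=readout.get_obs(); print(o['tcp_pos'],o['contact_force'])
ims=[]
for n,(x0,y0,w,h) in(("side",(220,140,110,120)),("top",(240,150,110,120))):
    f=grab_frame(n)[:,:,::-1]; ims.append(cv2.resize(f[y0:y0+h,x0:x0+w],None,fx=3.6,fy=3.6,interpolation=cv2.INTER_CUBIC))
cv2.imwrite('pics/b5.png',np.hstack(ims))
```

```text
[ 0.51393411 -0.1751507   0.40401812] [ 0.00379852 -0.20557005  0.67029368]
```

View pics/b5.png

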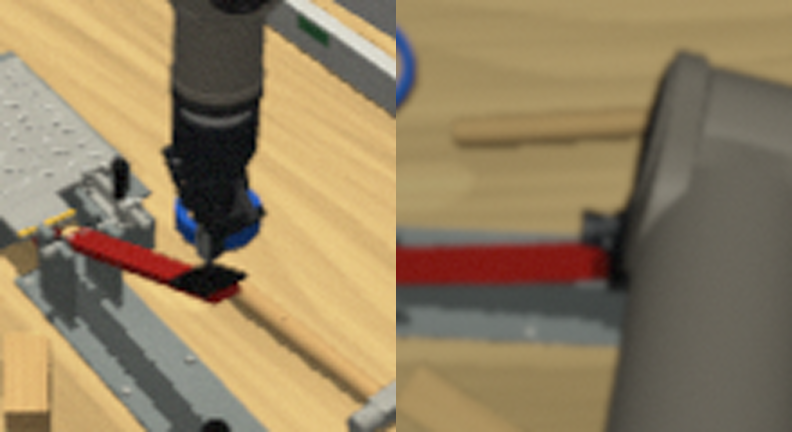

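Emit:
apply_moves(deltas=[{"xyz":[0,-0.001,-0.005],"turn":0},{"xyz":[0,-0.001,-0.005],"turn":0},{"xyz":[0,-0.001,-0.005],"turn":0},{"xyz":[0,-0.001,-0.005],"turn":0},{"xyz":[0,0,0],"turn":0}])

```text
clock: 7.43
tcp_pos: [0.5138, -0.1805, 0.3841]
orientation: [-0.126, -3.139, 0.0]
contact_force: [-1.2, 0.2, 3.0]
grip_width: 0.0005
```

Emit:
apply_moves(deltas=[{"xyz":[-0.0002,-0.0018,-0.004],"turn":0},{"xyz":[-0.0002,-0.0018,-0.004],"turn":0},{"xyz":[-0.0002,-0.0018,-0.004],"turn":0},{"xyz":[-0.0002,-0.0016,-0.004],"turn":0},{"xyz":[-0.0002,-0.0016,-0.004],"turn":0},{"xyz":[0,0,0],"turn":0}])

```text
clock: 7.93
tcp_pos: [0.5134, -0.1897, 0.3657]
orientation: [0.127, 3.136, -0.002]
contact_force: [-0.5, -1.0, 10.2]
grip_width: -0.0003
```

Run:
```python
from h import *
o=readout.get_obs(); print(o['tcp_pos'],o['contact_force'])
ims=[]
for n,(x0,y0,w,h) in(("side",(200,140,140,150)),):
    f=grab_frame(n)[:,:,::-1]; ims.append(cv2.resize(f[y0:y0+h,x0:x0+w],None,fx=4,fy=4,interpolation=cv2.INTER_CUBIC))
cv2.imwrite('pics/b6.png',np.hstack(ims))
```

```text
[ 0.51340094 -0.1897363   0.36574915] [-0.52370457 -1.01738269 10.15302533]
```

View pics/b6.png

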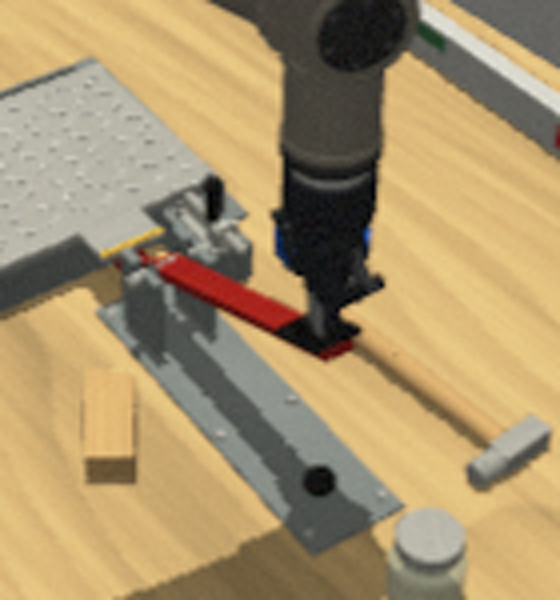

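Emit:
apply_moves(deltas=[{"xyz":[-0.0001,-0.0015,-0.004],"turn":0},{"xyz":[-0.0001,-0.0015,-0.005],"turn":0},{"xyz":[-0.0001,-0.0015,-0.005],"turn":0},{"xyz":[-0.0001,-0.0014,-0.005],"turn":0},{"xyz":[-0.0001,-0.0014,-0.005],"turn":0},{"xyz":[-0.0001,-0.0012,-0.005],"turn":0},{"xyz":[-0.0001,-0.0012,-0.005],"turn":0},{"xyz":[-0.0001,-0.001,-0.005],"turn":0},{"xyz":[-0.0001,-0.001,-0.005],"turn":0},{"xyz":[-0.0001,-0.001,-0.005],"turn":0},{"xyz":[-0.0001,-0.001,-0.005],"turn":0},{"xyz":[0,-0.001,-0.004],"turn":0}])

```text
clock: 8.98
tcp_pos: [0.5123, -0.2058, 0.3083]
orientation: [0.128, 3.135, -0.005]
contact_force: [-0.8, -5.1, 10.4]
grip_width: -0.0001
```

Run:
```python
from h import *
o=readout.get_obs(); print(o['tcp_pos'],o['contact_force'])
ims=[]
for n,(x0,y0,w,h) in(("side",(200,140,140,150)),):
    f=grab_frame(n)[:,:,::-1]; ims.append(cv2.resize(f[y0:y0+h,x0:x0+w],None,fx=4,fy=4,interpolation=cv2.INTER_CUBIC))
cv2.imwrite('pics/b7.png',np.hstack(ims))
```

```text
[ 0.51232389 -0.20583694  0.30826398] [-0.84327446 -5.09446629 10.3656883 ]
```

View pics/b7.png

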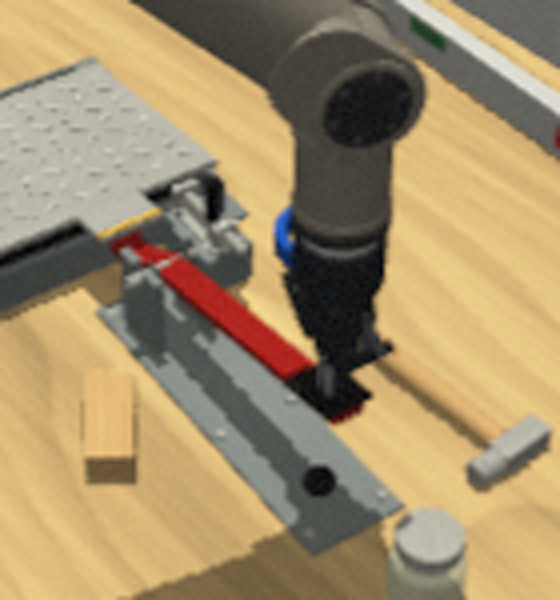

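Emit:
apply_moves(deltas=[{"xyz":[-0.0001,-0.002,-0.004],"turn":0},{"xyz":[-0.0001,-0.002,-0.005],"turn":0},{"xyz":[-0.0001,-0.0018,-0.005],"turn":0},{"xyz":[-0.0001,-0.0015,-0.005],"turn":0},{"xyz":[-0.0001,-0.0012,-0.005],"turn":0},{"xyz":[-0.0001,-0.001,-0.005],"turn":0},{"xyz":[-0.0001,-0.001,-0.005],"turn":0},{"xyz":[0,-0.0005,-0.005],"turn":0},{"xyz":[0,-0.0005,-0.005],"turn":0},{"xyz":[0,0,-0.005],"turn":0}])

```text
clock: 9.87
tcp_pos: [0.512, -0.2128, 0.2583]
orientation: [0.122, 3.138, 0.005]
contact_force: [-1.4, 7.7, 11.2]
grip_width: -0.0003
```

Run:
```python
from h import *
o=readout.get_obs(); print(o['tcp_pos'],o['contact_force'])
ims=[]
for n,(x0,y0,w,h) in(("side",(200,140,140,150)),):
    f=grab_frame(n)[:,:,::-1]; ims.append(cv2.resize(f[y0:y0+h,x0:x0+w],None,fx=4,fy=4,interpolation=cv2.INTER_CUBIC))
cv2.imwrite('pics/b8.png',np.hstack(ims))
```

```text
[ 0.51203947 -0.21283893  0.25833352] [-1.36670403  7.70984614 11.22325376]
```

View pics/b8.png

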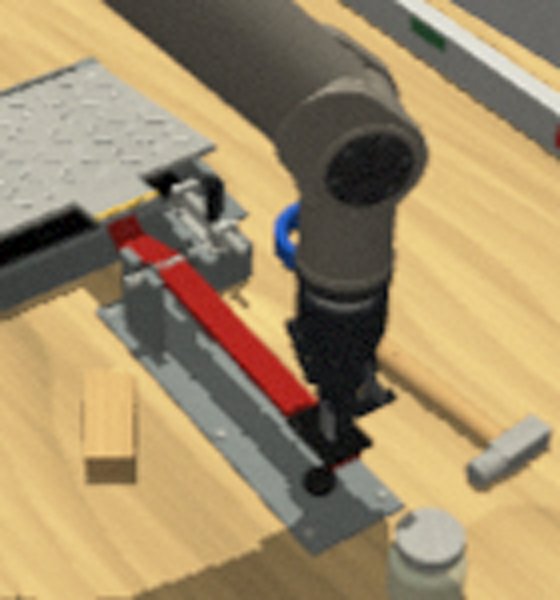

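Emit:
apply_moves(deltas=[{"xyz":[0.0,0.001,-0.004],"turn":0},{"xyz":[0.0,0.001,-0.004],"turn":0},{"xyz":[0.0,0.001,-0.004],"turn":0},{"xyz":[0,0.0008,-0.004],"turn":0},{"xyz":[0,0.0006,-0.004],"turn":0},{"xyz":[0,0.0006,-0.004],"turn":0}])

```text
clock: 10.42
tcp_pos: [0.5118, -0.2109, 0.235]
orientation: [0.126, 3.136, -0.002]
contact_force: [-1.1, -1.3, 11.3]
grip_width: 0.0
```

Emit:
apply_moves(deltas=[{"xyz":[0.0,0.0004,-0.004],"turn":0},{"xyz":[0.0,0.0004,-0.004],"turn":0},{"xyz":[0.0,0.0004,-0.004],"turn":0},{"xyz":[0,0.0004,-0.003],"turn":0},{"xyz":[0,0,0],"turn":0}])

```text
clock: 10.83
tcp_pos: [0.5118, -0.2093, 0.2196]
orientation: [0.126, 3.137, -0.002]
contact_force: [-0.7, -1.5, 9.6]
grip_width: 0.0002
```

Emit:
apply_moves(deltas=[{"xyz":[0.0,0.0003,-0.003],"turn":0},{"xyz":[0,0.0003,-0.003],"turn":0},{"xyz":[0,0,0],"turn":0}])

```text
clock: 11.08
tcp_pos: [0.5119, -0.2085, 0.2136]
orientation: [0.126, 3.136, -0.002]
contact_force: [0.2, -1.1, 9.5]
grip_width: -0.0001
```

Emit:
apply_moves(deltas=[{"xyz":[0.0,0.0002,-0.003],"turn":0},{"xyz":[0,0,-0.002],"turn":0},{"xyz":[0,0,0],"turn":0}])

```text
clock: 11.33
tcp_pos: [0.5121, -0.2082, 0.2104]
orientation: [0.126, 3.136, 0.0]
contact_force: [-6.0, 2.4, 27.9]
grip_width: 0.0001
```

Emit:
apply_moves(deltas=[{"xyz":[0.0,0,-0.002],"turn":0},{"xyz":[0,0,0],"turn":0},{"xyz":[0,0,0],"turn":0}])

```text
clock: 11.58
tcp_pos: [0.5121, -0.2083, 0.21]
orientation: [0.127, 3.135, 0.001]
contact_force: [-10.0, 4.5, 43.7]
grip_width: -0.0003
```

Run:
```python
from h import *
o=readout.get_obs(); print(o['tcp_pos'],o['contact_force'])
ims=[]
for n,(x0,y0,w,h) in(("side",(200,140,140,150)),):
    f=grab_frame(n)[:,:,::-1]; ims.append(cv2.resize(f[y0:y0+h,x0:x0+w],None,fx=4,fy=4,interpolation=cv2.INTER_CUBIC))
cv2.imwrite('pics/b9.png',np.hstack(ims))
```

```text
[ 0.51213098 -0.2083029   0.20997565] [-9.9809526   4.50240176 43.72626287]
```

View pics/b9.png

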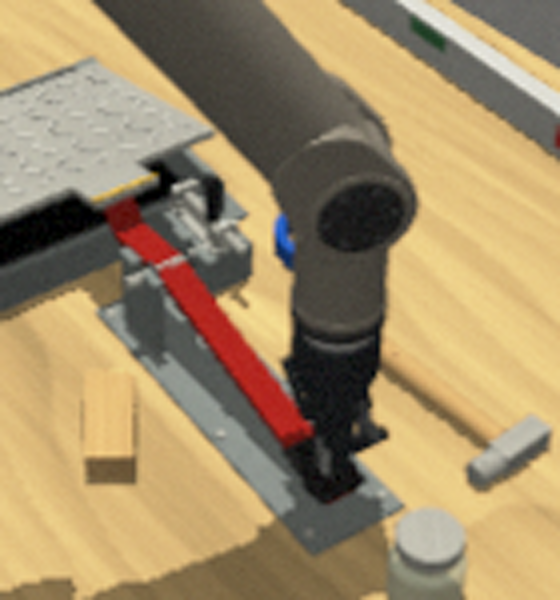

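Emit:
apply_moves(deltas=[{"xyz":[0.0,0,0.0015],"turn":0},{"xyz":[0,0,0.001],"turn":0},{"xyz":[0,0,0],"turn":0},{"xyz":[0,0,0],"turn":0},{"xyz":[0,0,0],"turn":0},{"xyz":[0,0,0],"turn":0}])

```text
clock: 12.13
tcp_pos: [0.5121, -0.2082, 0.2106]
orientation: [0.126, 3.136, -0.001]
contact_force: [-3.4, 1.2, 21.4]
grip_width: -0.0
```

Run:
```python
from h import *
o=readout.get_obs(); print(o['tcp_pos'],o['contact_force'])
for n in("side","top"): cv2.imwrite(f'pics/{n}_end.png',grab_frame(n)[:,:,::-1])
```

```text
[ 0.51207253 -0.20819322  0.21058969] [-3.43555905  1.17652984 21.38553309]
```

View pics/side_end.png

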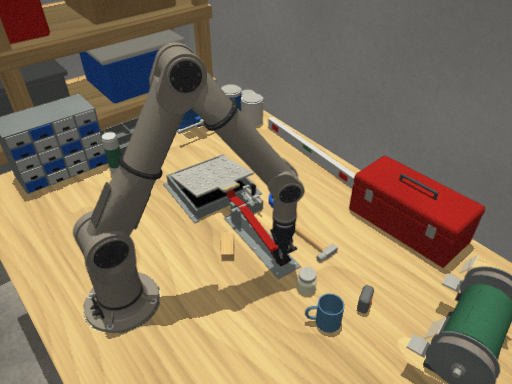

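View pics/top_end.png

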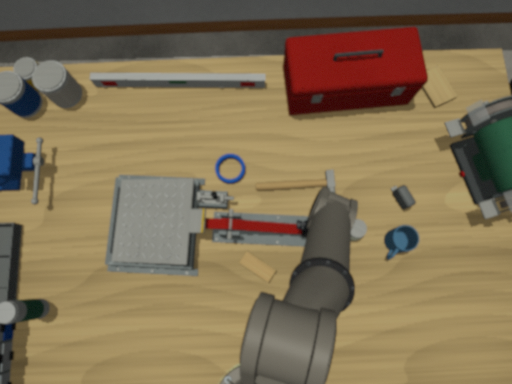

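The pictures show the flap open, the bar down, and the jar (307,280), hammer, tape roll, mug and offcut where they started. Handing in.

```bash
python3 -c "
from bench import r, readout
print(r.hand_in()); o=readout.get_obs(); print(o['clock'],o['contact_force'],o['tcp_pos'])"
```

```text
the job is handed in; nothing more can be done
None
the job is handed in; nothing more can be done
```

The hatch is open and handed in at about 12 s, with the robot still holding the press bar down on its stop. The hand-in gives no verdict.

**Bolt:** I pushed the knob back with the closed fingertips until it hit its end stop, where the force rose from about 2 N to 22 N. The camera measured 32 mm of travel, good to about 3 mm. I take it as fully back (36 mm), because it hit the stop.

**Flap:** I eased the pad down along its arc, needing about 10 N. At the stop the force briefly reached 44 N through the fingertips, so I backed off to a steady 21 N. The 40 N limit is worded for the arm and gripper body, not the fingers.

**Last pictures:** They show the flap raised, the bar still in its brackets, and the bolt back. The other items look unmoved, and the hand is well clear of the flap.

**Not checked:** I did not measure the flap angle. I infer about 0.24 rad from the bar being on its stop.

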